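Load a battery and seal the bay cover of a field computer

TASK

Draw the lowest battery cartridge out of the chute, leaving the two above it in the chute, set it down flat on the table, then take it again by its two ends and lay it flat in the sealed computer's battery bay. Shut the cover, then tighten its four loose wing screws evenly, clockwise and in cross order, each one all the way before you go to the next (after the first the one diagonally opposite, then the other two), until every wing lies in line with the long side of the cover and not beyond. Leave the other things on the bench where they are.

Things in the scene. Friction and masses are not known exactly. Their poses are not given: they have to be found in the camera images.
- bottom_cartridge (a point): Centre of the lowest of three equal battery cartridges in the chute: black block with a grey band, 66 long (its x) x 36 wide (its y) x 16 mm high, about 100 g. It lies on the chute's floor with its -x end sticking out of the front by about 26 mm, free on both flanks.
- middle_cartridge (a point): Centre of the cartridge lying on the lowest one; same size. It must stay in the chute (it drops one place as the lowest is drawn).
- top_cartridge (a point): Centre of the uppermost cartridge; same size; stays in the chute.
- chute_floor (a point): Fixed steel gravity chute: centre of the stack's place on its floor, 15 mm over the table. Its -x points out of the open front, the way the lowest cartridge is drawn. Channel 70 (x) x 40 mm; back wall and side walls 48 mm high over the floor, the sides starting 17 mm before this point. The floor plate is 56 mm wide and ends 65 mm before this point.
- chute_strip (a point): Lower edge of the 14 mm wide, 5 mm thick upright strip at the chute's front that holds back the upper cartridges; 19 mm over the chute's floor. A crossbar joins it to the side walls; the chute's top, like the stack's, is 48 mm over its floor, so a gripper does well to lean back from it when it takes the lowest cartridge's front end.
- bay_floor (a point): Fixed sealed computer, grey box 170 (x) x 210 (y) x 40 mm high: centre of its battery bay's floor, 20 mm over the table and 20 mm below the box's top. x points from the robot's side to the hinge side, y left along the long side. The bay is 42 (x) x 72 mm (y), long sides closed. A cartridge lies in it lengthwise along y, either way round.
- bay_notch (a point): Left (+y) end of the bay's floor, 36 mm from its centre. Here, and likewise at the right end, a finger notch 32 mm wide (x) runs on outwards to 68 mm from the bay's centre, as deep as the bay, for fingers that hold a cartridge by its ends.
- cover (a joint): Cover's opening angle in rad: 0 shut on the gasket, 1.6 to 1.75 standing open just past the upright. A slightly stiff, damped hinge: it stays where it stands near upright and, once pushed about 0.65 rad past the upright towards shut, falls shut by itself in 1 to 2 s (it can also be pushed down).
- cover_edge (a point): Middle of the free edge of the aluminium cover plate (170 x 206 x 8 mm), 168 mm from the hinge, whose axis runs along the far long side of the box, 85 mm from the bay's centre in x and 42 mm over the table. In the point's frame -x points from the hinge to the edge and z out of the outer face, which carries the screws (4 mm from this point).
- screw_a (a joint): Angle of the near left wing screw in rad, growing clockwise seen from outside (from above when shut). 0, a stop: wing along the box's short side (x); pi/2: wing in line with its long side (y), which is tight. It turns on past that to 2.4, which is too tight. Stiff (0.06 N m), stays where left. Starts loose at 0.15 to 0.45.
- wing_a (a point): Centre of the steel wing of the near left screw, on its axis; turns with it: x along the wing, z along the axis out of the cover. Wing 36 mm long, 10 mm thick with flat sides, 26 mm high, from 8 to 34 mm over the cover's top; this point is 22 mm over it. With the cover shut the axis lies -55 mm (x), +80 mm (y) from the bay's centre and this point is 72 mm over the table.
- screw_b (a joint): Angle of the near right wing screw in rad, growing clockwise seen from outside (from above when shut). 0, a stop: wing along the box's short side (x); pi/2: wing in line with its long side (y), which is tight. It turns on past that to 2.4, which is too tight. Stiff (0.06 N m), stays where left. Starts loose at 0.15 to 0.45.
- wing_b (a point): Centre of the steel wing of the near right screw, on its axis; turns with it: x along the wing, z along the axis out of the cover. Wing 36 mm long, 10 mm thick with flat sides, 26 mm high, from 8 to 34 mm over the cover's top; this point is 22 mm over it. With the cover shut the axis lies -55 mm (x), -80 mm (y) from the bay's centre and this point is 72 mm over the table.
- screw_c (a joint): Angle of the far right wing screw in rad, growing clockwise seen from outside (from above when shut). 0, a stop: wing along the box's short side (x); pi/2: wing in line with its long side (y), which is tight. It turns on past that to 2.4, which is too tight. Stiff (0.06 N m), stays where left. Starts loose at 0.15 to 0.45.
- wing_c (a point): Centre of the steel wing of the far right screw, on its axis; turns with it: x along the wing, z along the axis out of the cover. Wing 36 mm long, 10 mm thick with flat sides, 26 mm high, from 8 to 34 mm over the cover's top; this point is 22 mm over it. With the cover shut the axis lies +55 mm (x), -80 mm (y) from the bay's centre and this point is 72 mm over the table.
- screw_d (a joint): Angle of the far left wing screw in rad, growing clockwise seen from outside (from above when shut). 0, a stop: wing along the box's short side (x); pi/2: wing in line with its long side (y), which is tight. It turns on past that to 2.4, which is too tight. Stiff (0.06 N m), stays where left. Starts loose at 0.15 to 0.45.
- wing_d (a point): Centre of the steel wing of the far left screw, on its axis; turns with it: x along the wing, z along the axis out of the cover. Wing 36 mm long, 10 mm thick with flat sides, 26 mm high, from 8 to 34 mm over the cover's top; this point is 22 mm over it. With the cover shut the axis lies +55 mm (x), +80 mm (y) from the bay's centre and this point is 72 mm over the table.
- jar_mid (a point): Bystander: small jar, 40 mm across, 55 mm high; its centre.
- driver_grip (a point): Bystander: screwdriver lying on the table, 170 mm long; its handle.
- bitbox_in (a point): Bystander: open bit box 70 x 110 x 22 mm; centre of its floor.
- mug_rim (a point): Bystander: mug 76 mm across, 90 mm high; centre of its rim.
- drive_mid (a point): Bystander: flat optical drive 130 x 125 x 12 mm; its centre.
- screwcup_rim (a point): Bystander: steel screw bowl 56 mm across, 25 mm high; centre of its rim.
Things that resemble listed ones, but are neither listed nor needed, are in the scene too. What is shaped like the part that bears top_cartridge but blue, orange or red is not meant.

How it is judged:
On the way, in this order (a step that is already met when the one before it is completed fails the run):
1. the lowest cartridge lies flat on the table, let go (height (world z) of bottom_cartridge below 0.014 m and angle between bottom_cartridge's own z axis and vertical below 0.08 rad and contact force between the fingers and cell_bottom below 0.1 N), for 0.2 s.
2. it lies flat in the battery bay, let go, the cover still open (horizontal distance between bottom_cartridge and bay_floor below 0.008 m and z of bottom_cartridge in the frame of bay_floor below 0.012 m and angle between bottom_cartridge's own z axis and vertical below 0.08 rad and contact force between the fingers and cell_bottom below 0.1 N and value of joint cover above 0.5 rad), for 0.2 s.
3. the cover is shut, all four screws still loose (value of joint cover below 0.04 rad and value of joint each of screw_a, screw_b, screw_c, screw_d below 0.75 rad), for 0.2 s.
4. one screw is tight, the other three loose (((value of joint screw_a between 1.38 and 1.76 rad and value of joint each of screw_b, screw_c, screw_d below 0.75 rad) or (value of joint each of screw_a, screw_c, screw_d below 0.75 rad and value of joint screw_b between 1.38 and 1.76 rad) or (value of joint each of screw_a, screw_b, screw_d below 0.75 rad and value of joint screw_c between 1.38 and 1.76 rad) or (value of joint each of screw_a, screw_b, screw_c below 0.75 rad and value of joint screw_d between 1.38 and 1.76 rad))), for 0.2 s.
5. the screw diagonally opposite is tight too, the other two still loose (((value of joint screw_a between 1.38 and 1.76 rad and value of joint each of screw_b, screw_d below 0.75 rad and value of joint screw_c between 1.38 and 1.76 rad) or (value of joint each of screw_a, screw_c below 0.75 rad and value of joint screw_b between 1.38 and 1.76 rad and value of joint screw_d between 1.38 and 1.76 rad))), for 0.2 s.
At the end, for the whole second after the job is handed in: The lowest cartridge lies flat in the bay (centre within 8 mm of the bay's centre), the other two are still in the chute (within 30 mm of the stack's place), the cover is shut (under 0.04 rad) and all four wings are in line with the cover's long side (joint 1.38 to 1.76 rad, 11 degrees either way) (horizontal distance between bottom_cartridge and bay_floor below 0.008 m and z of bottom_cartridge in the frame of bay_floor below 0.012 m and angle between bottom_cartridge's own z axis and vertical below 0.08 rad and horizontal distance between each of middle_cartridge, top_cartridge and chute_floor below 0.03 m and value of joint cover below 0.04 rad and value of joint screw_a between 1.38 and 1.76 rad and value of joint screw_b between 1.38 and 1.76 rad and value of joint screw_c between 1.38 and 1.76 rad and value of joint screw_d between 1.38 and 1.76 rad); the robot touches nothing.
It fails at once if an upper cartridge leaves the chute (not (horizontal distance between each of middle_cartridge, top_cartridge and chute_floor below 0.03 m)).
It fails at once if a bystander is moved by more than 40 mm (distance of any of jar_mid, driver_grip, bitbox_in, mug_rim, drive_mid, screwcup_rim from where it was at the start of the episode above 0.04 m).
It also fails if it takes over 72 s, if anything falls off the work surface, if the arm or the gripper's body presses on something with over 40 N, if the wrist force passes 120 N, or if a joint passes its speed limit or range.

ROBOT

A 6-joint arm with a two-finger parallel gripper is mounted at the origin on the work surface. World frame = base frame: x ahead of the robot, y to its left, z up, the work surface at z = 0. Lengths are in m, angles in rad, forces in N, time in s.
With the tool pointing down it reaches from about 0.3 to 0.95 m from the base axis. Payload 3.1 kg.
Tool frame: the origin (TCP) lies on the centre line of the jaws, within the pads' length; the fingertips stand 14 mm ahead of it and the grasp point (between the pads) lies 5 mm behind it; z points along the fingers, y is the direction in which the jaws open and shut (so a half turn about z gives the same grasp; the last joint's range is limited). The gripper opens to 85 mm and grips with 20 to 120 N. Pads are 22 mm wide; open, the fingers measure 114 mm over their backs; the gripper's body (76 mm by 85 mm) begins 54 mm behind the grasp point. The pads swing forward as they close: fully open they stand 13 mm farther back than shut.
Start: joints at [1.191, 0.308, 1.634, -0, 1.2, -0.07], TCP at [0.191, 0.595, 0.245] pointing down, gripper open.
Joint ranges: [-3.06, 3.06], [-0.79, 1.96], [0.05, 2.63], [-1.19, 4.34], [0.05, 2.64], [-2.94, 2.94]. Speed limits (rad/s): [2.79, 2.79, 3.14, 3.14, 3.14, 3.14].

INTERFACE

Orientations are given as a rotation vector (axis times angle).
In Python, from station import arm gives the robot as it stands.
- The arm moves only by the shell command python3 -m pendant 'ROWS' [FORCE]. ROWS is text: rows parted by semicolons, each of 7 numbers parted by spaces: the shift along the world's x, y, z in mm, then the turn, a rotation vector about the world's x, y, z in rad, then the gripper command: -1 is fully open, 1 is shut, values between are in proportion. In form: dx dy dz ax ay az grip; .... A call has 1 to 5 rows; each row shifts and turns the commanded pose from where the row before left it; what a row does not reach is not made up. A row lasts 1/8 s, in which the tool goes at most 62.5 mm and 10.7 degrees, less where a joint would pass 70% of its speed; a pose out of reach is approached as far as the arm can. A call is refused whole if a number of a shift passes 62.5 or a number of a turn 0.188, either way. A call with a gripper value outside its range is refused whole. The fingers move at their own pace and stop on an object; FORCE is the grip in N (left out, the last holds). Time passes only in rows, so rows that do not move let the fingers close. It gives the time, the measured TCP pose, the force and the opening at its end, in the units of the state.
- arm.state(): the state, without advancing time (a new reading comes with each control period).
- arm.get_image(name): name is "side" or "top"; returns a dict with "img" (420x560x3 uint8, red, green, blue), "z_map" (420x560 float32, m along the optical axis (not along the pixel's ray), 0 where there is no reading), "fx", "fy", "cx", "cy" (pixels), "view" (4x4, takes a point from world to camera coordinates). Camera axes: x right, y down, z forward; pixel columns grow to the right and rows downward; lengths in m; the calibration is good to about 2 mm. A picture is of the moment at which its call begins.
- arm.hand_in(): hands the job in, once; it reports no verdict.
The state is a dict: "time_s": time; "joint_positions": joint angles; "joint_vel": joint speeds; "joint_efforts": joint torques, N m; "ee_pos": TCP position; "tool_rot": TCP orientation; "wrist_force": force on the tool from outside, world axes, zero at the start; "ft_torque": the same for the moment, N m; "grip_width": finger opening in m.
Only numpy, scipy, OpenCV 4.12 (cv2) and the standard library are available. Lean on these libraries where they do the work, as an engineer would, in place of code of your own. Each camera call takes 0.05 s, during which the arm holds its last target. There are 200 camera calls.

## Working session

There is one attempt and no reset: what is moved stays moved. The work goes in short steps, Python scripts to look and compute and a shell command to move; the robot and the scene stay as the last step left them, time stands still between calls to the robot, and variables do not carry over. Pictures are saved under pics/ and viewed, about 8 in all and at most 12, crops included, and the job is handed in when it is done.

```bash
ls; mkdir -p pics; cat > h.py <<'E'
import numpy as np, cv2
from station import arm
def cap(name,fn=None,sv=None):
    d=arm.get_image(name)
    np.savez(f'{sv or name}.npz',**{k:np.asarray(v) for k,v in d.items()})
    if fn: cv2.imwrite(f'pics/{fn}',cv2.cvtColor(d['img'],cv2.COLOR_RGB2BGR))
    return d
def world(d):
    z=d['z_map']; v,u=np.mgrid[:z.shape[0],:z.shape[1]]
    P=np.stack([(u-d['cx'])/d['fx']*z,(v-d['cy'])/d['fy']*z,z],-1)
    V=np.array(d['view']); return (P-V[:3,3])@V[:3,:3]
def proj(d,p):
    V=np.array(d['view']);c=V[:3,:3]@np.array(p)+V[:3,3]
    return d['fx']*c[0]/c[2]+d['cx'],d['fy']*c[1]/c[2]+d['cy']
E
python3 - <<'E'
from h import *
a=cap('top');b=cap('side')
im=np.hstack([cv2.resize(x['img'],None,fx=1,fy=1) for x in (a,)])
cv2.imwrite('pics/t0.png',cv2.resize(a['img'],(800,600),interpolation=cv2.INTER_CUBIC)[:,:,::-1])
cv2.imwrite('pics/s0.png',cv2.resize(b['img'],(800,600),interpolation=cv2.INTER_CUBIC)[:,:,::-1])
for d in (a,b):
    V=d['view'];print(d['fx'],(-V[:3,:3].T@V[:3,3]).round(3),V.round(2).tolist())
print(arm.state())
E
```

```text
pics
409.4138736655033 [ 0.337 -0.034  1.052] [[0.03, -1.0, -0.01, -0.03], [-0.99, -0.03, -0.16, 0.5], [0.16, 0.01, -0.99, 0.99], [0.0, 0.0, 0.0, 1.0]]
509.0513611197727 [ 0.153 -1.079  0.722] [[0.95, -0.32, 0.01, -0.5], [-0.15, -0.47, -0.87, 0.14], [0.28, 0.82, -0.5, 1.2], [0.0, 0.0, 0.0, 1.0]]
{'time_s': 0.1, 'joint_positions': array([ 1.19132369e+00,  3.08926865e-01,  1.63510994e+00, -6.30487662e-06,
        1.19970778e+00, -6.97238067e-02]), 'joint_vel': array([-0.00016713, -0.00267258, -0.00145389, -0.0020732 ,  0.00218971,
        0.00194715]), 'joint_efforts': array([-5.14328258e-04, -4.16402006e+01, -2.77641875e+01, -1.73934409e-04,
        4.02205231e-03,  9.41459689e-06]), 'ee_pos': array([0.19027723, 0.59454889, 0.24413219]), 'tool_rot': array([-0.4845327 , -3.10352162,  0.00329692]), 'wrist_force': array([-0.66622705,  0.5443504 , -0.90420529]), 'ft_torque': array([0.00820074, 0.00731353, 0.04354678]), 'grip_width': 0.08542952441628773}
```

View pics/t0.png

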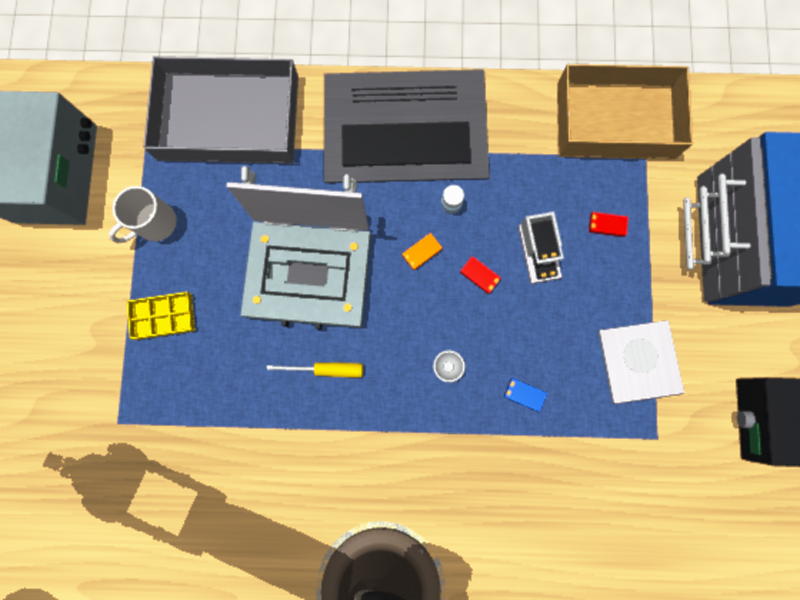

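View pics/s0.png

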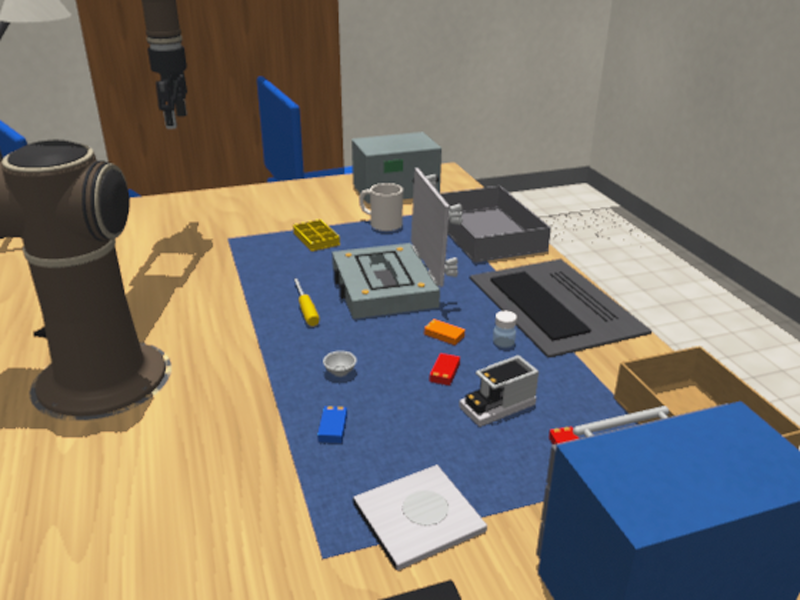

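The top view shows the computer at about (305,272), with its cover standing open at y≈205. The chute is at (543,245), its front facing the robot. There are decoy cartridges in orange, red and blue. In the side view the chute is at (500,390). Next I measure from the depth maps.

```bash
python3 - <<'E'
from h import *
a=dict(np.load('top.npz'));b=dict(np.load('side.npz'))
W=world(a);Ws=world(b)
def rect(m,W,n):
    p=W[m]; 
    if len(p)<5: print(n,len(p));return
    r=cv2.minAreaRect(p[:,:2].astype(np.float32)*1000);print(n,len(p),'c',np.round(r[0],1),'s',np.round(r[1],1),'ang',round(r[2],2),'z',np.median(p[:,2]).round(4))
v,u=np.mgrid[:420,:560]
def reg(x0,x1,y0,y1): return (u>x0/1.4286)&(u<x1/1.4286)&(v>y0/1.4286)&(v<y1/1.4286)
box=reg(225,385,160,345)
rect(box&(W[...,2]>.035)&(W[...,2]<.044),W,'boxtop')
rect(box&(W[...,2]>.12),W,'cover')
hsv=cv2.cvtColor(a['img'],cv2.COLOR_RGB2HSV)
ch=reg(510,575,200,295)
rect(ch&(W[...,2]>.056)&(W[...,2]<.07),W,'chutetop')
rect(ch&(W[...,2]>.010),W,'chute all')
rect(ch&(W[...,2]>.025)&(W[...,2]<.036),W,'bottom cart')
rect(ch&(W[...,2]>.010)&(W[...,2]<.02),W,'floorplate')
for n,r in dict(jar=(435,470,180,220),driver=(260,370,355,385),bit=(120,200,285,345),mug=(110,170,185,245),drive=(595,690,315,410),cup=(430,470,345,385),orange=(400,445,230,272),red=(455,505,255,295),red2=(585,632,205,240),blue=(500,550,375,415),laptop=(320,492,65,185)).items():
    rect(reg(*r)&(W[...,2]>.006),W,n); print(np.percentile(W[reg(*r)][:,2],[1,50,99]).round(3))
A=cv2.cvtColor(a['img'],cv2.COLOR_RGB2BGR);B=cv2.cvtColor(b['img'],cv2.COLOR_RGB2BGR)
c1=cv2.resize(A[138:208,350:410],(480,560),interpolation=cv2.INTER_CUBIC)
c2=cv2.resize(B[240:305,315:385],(320,297),interpolation=cv2.INTER_CUBIC)
c3=cv2.resize(B[110:225,225:335],(320,263),interpolation=cv2.INTER_CUBIC)
cv2.imwrite('pics/c1.png',np.hstack([c1,np.vstack([c2,c3])]))
E
```

```text
boxtop 4671 c [526.5 147.4] s [210.6 180.7] ang 86.57 z 0.0392
cover 1746 c [541.1  52.6] s [414.7 157.8] ang 43.88 z 0.1836
chutetop 626 c [ 599.8 -270.2] s [85.6 51.8] ang 12.17 z 0.0618
chute all 1137 c [ 468.8 -192.3] s [113.9 395.4] ang 55.91 z 0.0591
bottom cart 186 c [ 587.8 -268.4] s [104.5  42.5] ang 13.15 z 0.0303
floorplate 188 c [ 586.6 -272.6] s [108.1  57.2] ang 11.66 z 0.0142
jar 250 c [513.  -83.3] s [ 38.3 363.5] ang 80.44 z 0.0524
[-0.005  0.001  0.057]
driver 415 c [356.1  87.9] s [ 39.1 244.2] ang 0.2 z 0.0217
[-0.004  0.001  0.028]
bit 579 c [422.9 214.3] s [516.5  99.6] ang 81.83 z 0.0172
[-0.004  0.002  0.023]
mug 1153 c [508.  211.7] s [589.7 105.7] ang 65.34 z 0.0583
[-0.005  0.032  0.092]
drive 2630 c [ 361.3 -274.4] s [131.1 481.4] ang 10.06 z 0.0117
[-0.004  0.01   0.016]
cup 337 c [356.  -90.5] s [ 52.4 106.6] ang 44.87 z 0.0162
[-0.004  0.003  0.027]
orange 362 c [480.  -34.8] s [ 65.2 278.7] ang 76.62 z 0.0147
[-0.004  0.001  0.018]
red 373 c [451.4 -97.9] s [ 65.7 259.7] ang 53.45 z 0.0149
[-0.004  0.002  0.019]
red2 378 c [ 516.7 -217.5] s [ 86.2 506. ] ang 34.78 z 0.0149
[-0.004  0.004  0.019]
blue 405 c [ 343.5 -158.7] s [244.2  49.8] ang 81.49 z 0.0153
[-0.004  0.003  0.02 ]
laptop 6500 c [637.3 -31.4] s [600.2 307.4] ang 2.84 z 0.0091
[-0.007  0.007  0.075]
```

View pics/c1.png

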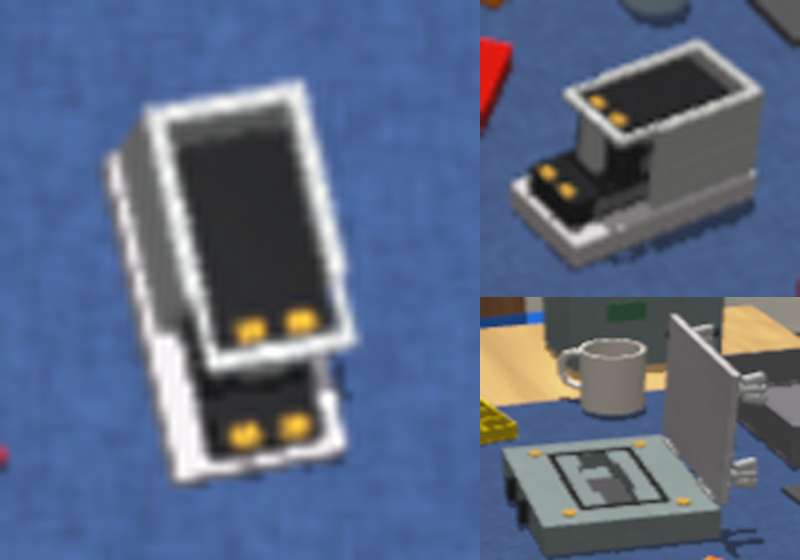

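The crop confirms the layout: the chute's open front faces the robot, its yaw is about +12°, and the cartridge's front end with gold contacts is at crop (270,440). Outliers spoiled some of the fits, so I refine them within world ranges.

```bash
python3 - <<'E'
from h import *
D={n:dict(np.load(n+'.npz')) for n in('top','side')}
def loc(P,c,yaw):
    q=P[...,:2]*1000-c; co,s=np.cos(yaw),np.sin(yaw); return q[...,0]*co+q[...,1]*s,-q[...,0]*s+q[...,1]*co
def ext(n,x,y,m):
    if m.sum()<8: print(n,m.sum());return
    pts=np.stack([x[m],y[m]],-1).astype(np.float32);r=cv2.minAreaRect(pts)
    print(n,m.sum(),'x',np.percentile(x[m],[2,50,98]).round(1),'y',np.percentile(y[m],[2,50,98]).round(1),'rectang',round(r[2],1),'c',np.round(r[0],1),np.round(r[1],1))
for cam,d in D.items():
    W=world(d);Z=W[...,2];ok=d['z_map']>0;print(cam)
    hsv=cv2.cvtColor(d['img'],cv2.COLOR_RGB2HSV)
    x,y=loc(W,[599.5,-270.2],np.radians(12));n=ok&(abs(x)<90)&(abs(y)<35)
    bright=hsv[...,2]>170;dark=hsv[...,2]<90
    ext('rim',x,y,n&(Z>.057)&(Z<.068)&bright)
    ext('top cart',x,y,n&(Z>.052)&(Z<.07)&dark)
    ext('lowcart top',x,y,n&(Z>.027)&(Z<.034)&dark&(x<-35)&(abs(y)<25))
    ext('plate',x,y,n&(Z>.010)&(Z<.018)&bright)
    gold=(hsv[...,0]>12)&(hsv[...,0]<30)&(hsv[...,1]>130)&(hsv[...,2]>120)
    ext('gold low',x,y,n&gold&(Z<.045)&(Z>.02)); ext('gold top',x,y,n&gold&(Z>.05))
    x,y=loc(W,[520,147],np.radians(-3.4));n=ok&(abs(x)<130)&(abs(y)<130)
    ext('boxtop',x,y,n&(Z>.036)&(Z<.043)&(x<70))
    for x0 in(-70,-30,30): 
        m=n&(Z>.036)&(Z<.043)&(abs(x-x0)<10);print(' row',x0,np.percentile(y[m],[1,99]).round(1))
    for y0 in(-70,0,70): 
        m=n&(Z>.036)&(Z<.043)&(abs(y-y0)<12);print(' col',y0,np.percentile(x[m],[1]).round(1))
    ext('gold box',x,y,n&gold&(Z>.03)&(Z<.05))
    m=n&gold&(Z>.03)&(Z<.05)
    for sx in(-1,1):
        for sy in(-1,1):
            k=m&(x*sx>0)&(y*sy>0);print(sx,sy,x[k].mean().round(1),y[k].mean().round(1),W[k].mean(0).round(4))
    ext('bayfloor',x,y,n&(Z>.015)&(Z<.025)&(abs(x)<40)&(abs(y)<80))
    m=n&(Z>.1)&(Z<.2);print('cover',np.polyfit(Z[m]*1000,x[m],1).round(3),np.percentile(y[m],[1,99]).round(1),m.sum(),Z[n].max())
E
```

```text
top
rim 200 x [-41.8   1.5  42.6] y [-24.1  -2.   24.9] rectang 0.2 c [0.3 0.2] [85.6 51. ]
top cart 345 x [-30.8  -0.6  28.8] y [-17.6   0.5  17.7] rectang 89.9 c [-1.8 -0.8] [38.6 63.4]
lowcart top 97 x [-63.  -49.  -39.2] y [-14.8   2.4  18.3] rectang 84.3 c [-50.9   2. ] [34.3 26.4]
plate 127 x [-66.3 -44.1  35.6] y [-25.8  23.6  28.1] rectang 0.5 c [-12.9   0.4] [108.6  56.2]
gold low 21 x [-62.  -59.2 -56.1] y [-12.   -3.5  11.8] rectang 0.0 c [-59.1  -0.4] [ 5.8 25. ]
gold top 19 x [-35.  -32.  -29.2] y [-12.2  -3.8  12. ] rectang 87.0 c [-32.    0.1] [24.8  5.8]
boxtop 3644 x [-72.3 -15.4  67.5] y [-101.1   -0.4  101.8] rectang 89.9 c [-7.   0.8] [210.6 153.9]
 row -70 [-102.1  102.5]
 row -30 [-102.7  102.8]
 row 30 [-102.5  104.2]
 col -70 [-72.5]
 col 0 [-73.8]
 col 70 [-73.1]
gold box 81 x [-49.7  59.2  70.7] y [-84.6 -73.7  85.2] rectang 89.7 c [10.8  0.1] [170.8 121. ]
-1 -1 -44.7 -79.8 [0.4707 0.07   0.0412]
-1 1 -43.9 80.4 [0.4809 0.2299 0.0411]
1 -1 65.4 -79.1 [0.5806 0.0641 0.0414]
1 1 65.3 79.8 [0.5899 0.2228 0.0408]
bayfloor 692 x [-5.7 12.9 31.3] y [-61.9   2.4  
[... 610 characters left out ...]
2.  -28.7] y [-9.9 -1.2 12.8] rectang 89.3 c [-31.7   1.6] [23.7  7. ]
boxtop 1505 x [-73.3 -15.2  67.3] y [-102.2  -13.9  102.8] rectang 0.4 c [-7.7  2.7] [154.7 220.3]
 row -70 [-102.4  104.5]
 row -30 [-102.8  104.7]
 row 30 [-103.8  107.5]
 col -70 [-74.2]
 col 0 [-74.4]
 col 70 [-71.1]
gold box 26 x [-48.8  10.3  70.2] y [-84.8 -78.2  81.9] rectang 89.8 c [10.1 -1.6] [167.4 120.2]
-1 -1 -44.4 -79.7 [0.471  0.07   0.0415]
-1 1 -44.6 77.7 [0.4801 0.2272 0.0425]
1 -1 66.0 -80.1 [0.5811 0.0632 0.0409]
1 1 66.2 80.7 [0.5909 0.2237 0.0404]
bayfloor 191 x [-0.6 15.7 31.7] y [-25.9  23.3  73.9] rectang 89.2 c [15.9 23. ] [105.8  35.1]
cover [ 0.102 86.09 ] [-102.7  100.8] 934 0.2116329379517278
```

```bash
R='' ; python3 -m pendant '22 -55 0 0 0 0.033 -1;22 -55 0 0 0 0.033 -1;22 -55 0 0 0 0.033 -1;22 -55 0 0 0 0.033 -1;22 -55 0 0 0 0.033 -1' 30; python3 -m pendant '22 -55 0 0 0 0.033 -1;22 -55 0 0 0 0.033 -1;22 -55 0 0 0 0.033 -1;22 -55 0 0 0 0.033 -1;22 -55 0 0 0 0.033 -1'; python3 -m pendant '22 -55 0 0 0 0.033 -1;22 -55 0 0 0 0.033 -1;22 -55 0 0 0 0.033 -1;22 -55 0 0 0 0.033 -1;22 -55 0 0 0 0.033 -1'; python3 -m pendant '22 -50 -60 0.021 -0.098 0.024 -1;5 0 -50 0.021 -0.098 0 -1; 0 0 0 0 0 0 -1'
```

```text
time_s: 0.72
ee_pos: [0.3007, 0.3183, 0.245]
tool_rot: [0.224, 3.133, -0.001]
wrist_force: [1.6, -0.7, 0.2]
grip_width: 0.0853
time_s: 1.35
ee_pos: [0.4107, 0.0434, 0.2452]
tool_rot: [-0.033, 3.141, 0.0]
wrist_force: [0.8, 0.5, -0.5]
grip_width: 0.0853
time_s: 1.98
ee_pos: [0.5207, -0.2315, 0.2448]
tool_rot: [0.291, -3.128, -0.001]
wrist_force: [0.7, 0.5, -0.3]
grip_width: 0.0851
time_s: 2.35
ee_pos: [0.5368, -0.2659, 0.1428]
tool_rot: [-0.303, 2.938, 0.047]
wrist_force: [0.3, -0.2, 0.2]
grip_width: 0.0852
```

```bash
cat >> h.py <<'E'
from scipy.spatial.transform import Rotation as Ro
def go(x,y,z,psi,lean=0,laxis=0):
    """remaining shift (mm) & turn to: TCP mm, jaw yaw psi deg (tool down), leaned by rad about horizontal axis at laxis deg"""
    s=arm.state();p=np.array(s['ee_pos'])*1000
    a=np.radians((psi+90)/2);R=Ro.from_rotvec(np.pi*np.array([np.cos(a),np.sin(a),0]))
    l=np.radians(laxis);R=Ro.from_rotvec(lean*np.array([np.cos(l),np.sin(l),0]))*R
    C=Ro.from_rotvec(s['tool_rot'])
    T=min((( R*Ro.from_euler('z',k))*C.inv() for k in(0,np.pi)),key=lambda r:r.magnitude())
    print('d',(np.array([x,y,z])-p).round(1),'turn',T.as_rotvec().round(3),'q6',s['joint_positions'][5].round(2),'w',round(s['grip_width']*1000,1),'F',s['wrist_force'].round(1),'t',round(s['time_s'],2))
E
python3 -c "
from h import *
go(548,-281,70,102,-.2,102)"
```

```text
d [ 11.2 -15.1 -72.8] turn [-0.01  -0.012  0.002] q6 -2.51 w 85.2 F [ 0.3 -0.2  0.2] t 2.35
```

```bash
python3 -m pendant '11 -15 -25 -0.01 -0.012 0 -1;0 0 -48 0 0 0 -1;0 0 -20 0 0 0 -1;0 0 0 0 0 0 -1'; python3 - <<'E'
from h import *
go(548,-281,31,102,-.2,102)
b=cap('side');B=b['img'][:,:,::-1]
cv2.imwrite('pics/c2.png',cv2.resize(B[215:310,300:410],(660,570),interpolation=cv2.INTER_CUBIC))
E
```

```text
time_s: 2.85
ee_pos: [0.5534, -0.2822, 0.0557]
tool_rot: [-0.31, 2.917, 0.019]
wrist_force: [-0.1, 0.1, 0.1]
grip_width: 0.0854
d [ -5.4   1.2 -24.7] turn [ 0.007  0.01  -0.001] q6 -2.57 w 85.4 F [-0.1  0.1  0.1] t 2.85
```

View pics/c2.png

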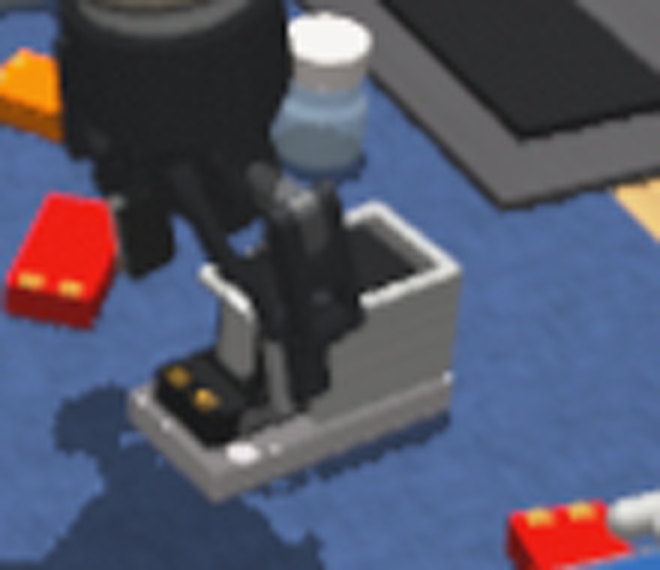

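The picture shows the open gripper straddling the chute front, with the near finger at about (310,400) outside the cartridge flank. I go down and look at the wrist force while closing.

```bash
python3 -m pendant '-5 1 -23 0.007 0.01 0 -1;0 0 0 0 0 0 -1;0 0 0 0 0 0 -1'; python3 -c "
from h import *
go(548,-281,31,102,-.2,102)"; python3 -m pendant '0 0 0 0 0 0 0.3;0 0 0 0 0 0 0.6;0 0 0 0 0 0 1;0 0 0 0 0 0 1' 30;  python3 -m pendant '0 0 0 0 0 0 1;0 0 0 0 0 0 1' 30;python3 - <<'E'
from h import *
go(548,-281,31,102,-.2,102)
b=cap('side');B=b['img'][:,:,::-1]
cv2.imwrite('pics/c3.png',cv2.resize(B[215:310,300:410],(660,570),interpolation=cv2.INTER_CUBIC))
E
```

```text
time_s: 3.28
ee_pos: [0.5485, -0.2823, 0.0331]
tool_rot: [-0.307, 2.925, 0.028]
wrist_force: [0.2, -0.1, 0.2]
grip_width: 0.0856
d [-0.5  1.3 -2.1] turn [0.001 0.002 0.   ] q6 -2.59 w 85.6 F [ 0.2 -0.1  0.2] t 3.27
time_s: 3.78
ee_pos: [0.5486, -0.2822, 0.0336]
tool_rot: [-0.308, 2.924, 0.029]
wrist_force: [-1.1, 0.8, 4.1]
grip_width: 0.0351
time_s: 4.03
ee_pos: [0.5487, -0.2822, 0.0336]
tool_rot: [-0.308, 2.924, 0.029]
wrist_force: [-1.8, 1.6, 4.9]
grip_width: 0.0351
d [-0.7  1.2 -2.6] turn [ 0.001  0.002 -0.   ] q6 -2.59 w 35.1 F [-1.8  1.6  4.9] t 4.03
```

View pics/c3.png

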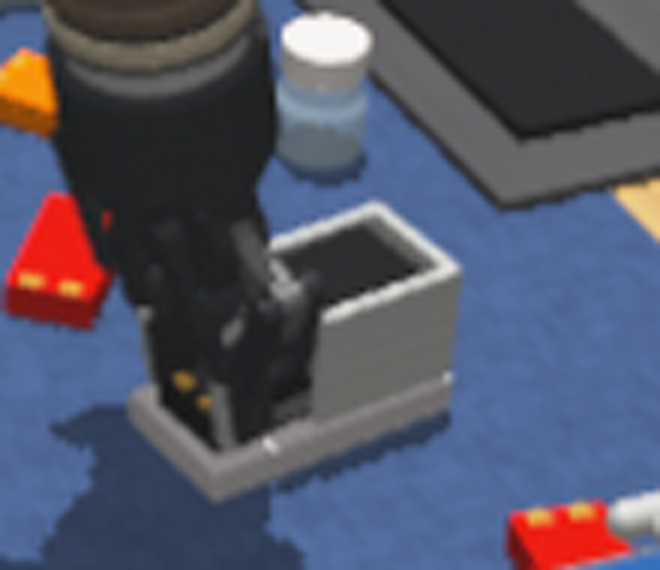

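Gripped with a 35 mm opening and 5 N upward at the wrist. Now I draw it straight out.

```bash
python3 -m pendant '0 0 1 0 0 0 1;-10 -2 0 0 0 0 1;-15 -3 0 0 0 0 1;-15 -3 0 0 0 0 1;-15 -3 0 0 0 0 1'; python3 -m pendant '-15 -3 0 0 0 0 1;-15 -3 0 0 0 0 1;-15 -3 0 0 0 0 1;0 0 0 0 0 0 1'; python3 - <<'E'
from h import *
go(460,-295,40,102)
b=cap('side');B=b['img'][:,:,::-1]
cv2.imwrite('pics/c4.png',cv2.resize(B[200:310,270:410],(700,550),interpolation=cv2.INTER_CUBIC))
E
```

```text
time_s: 4.7
ee_pos: [0.4915, -0.2933, 0.0337]
tool_rot: [-0.307, 2.926, 0.03]
wrist_force: [-0.0, 0.4, -1.1]
grip_width: 0.0352
time_s: 5.2
ee_pos: [0.4471, -0.3022, 0.0338]
tool_rot: [-0.305, 2.925, 0.03]
wrist_force: [0.8, -0.4, -1.1]
grip_width: 0.035
d [12.9  7.2  6.2] turn [-0.041  0.197  0.001] q6 -2.78 w 35.0 F [ 0.8 -0.4 -1.1] t 5.2
```

View pics/c4.png

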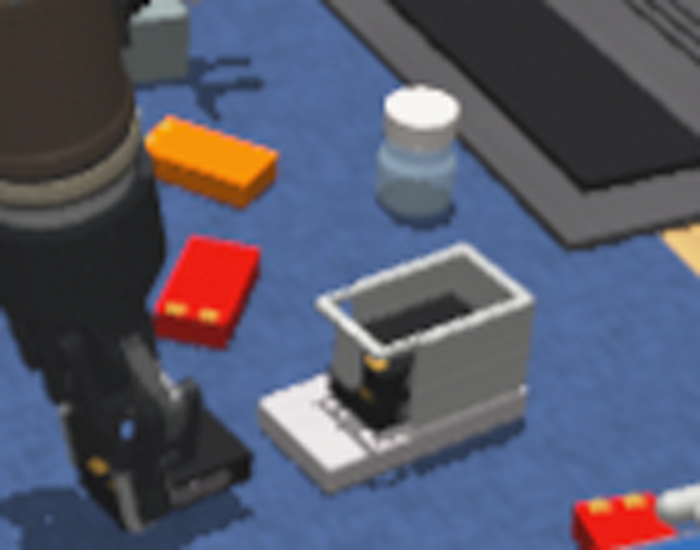

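The picture shows the cartridge out and level in the jaws at (170,460), with the two upper ones dropped but still in the chute at (380,390). Next I lower it with the lean kept.

```bash
python3 -m pendant '-10 3 0 0 0 -0.075 1;-10 3 -7 0 0 -0.075 1;0 0 -6 0 0 0 1;0 0 0 0 0 0 1;0 0 0 0 0 0 1'; python3 -m pendant '0 0 -1.5 0 0 0 1;0 0 0 0 0 0 1';python3 -c "
from h import *
go(460,-295,40,102)"
```

```text
time_s: 5.88
ee_pos: [0.4294, -0.2968, 0.0213]
tool_rot: [-0.089, 2.938, 0.005]
wrist_force: [-0.4, 0.7, -1.1]
grip_width: 0.0348
time_s: 6.12
ee_pos: [0.4287, -0.2964, 0.0196]
tool_rot: [-0.088, 2.938, 0.006]
wrist_force: [-0.6, 0.1, -1.2]
grip_width: 0.0348
d [31.3  1.4 20.4] turn [-0.025  0.201  0.149] q6 -2.65 w 34.8 F [-0.6  0.1 -1.2] t 6.12
```

```bash
python3 -m pendant '0 0 -1.2 0 0 0 1;0 0 0 0 0 0 1;0 0 0 0 0 0 0.4;0 0 0 0 0 0 -0.2;0 0 0 0 0 0 -1'; python3 -m pendant '0 0 0 0 0 0 -1;0 0 30 0 0 0 -1;0 0 50 0 0 0 -1;-50 0 40 0 0 0 -1;-30 0 0 0 0 0 -1'; python3 - <<'E'
from h import *
b=cap('side');a=cap('top')
for d in(a,b):
    W=world(d);ok=d['z_map']>0;Z=W[...,2];hsv=cv2.cvtColor(d['img'],cv2.COLOR_RGB2HSV)
    m=ok&(abs(W[...,0]-.452)<.06)&(abs(W[...,1]+.297)<.05)&(Z>.010)&(Z<.022)
    p=W[m];print(m.sum(),cv2.minAreaRect(p[:,:2].astype(np.float32)*1000),np.percentile(Z[m],[5,50,95]).round(4))
C=[cv2.resize(d['img'][r[0]:r[1],r[2]:r[3],::-1],(400,400),interpolation=cv2.INTER_CUBIC) for d,r in((a,(150,250,340,440)),(b,(200,320,270,390)))]
cv2.imwrite('pics/c5.png',np.hstack(C)); go(452,-297,40,4)
E
```

```text
time_s: 6.75
ee_pos: [0.4285, -0.2963, 0.0183]
tool_rot: [-0.088, 2.938, 0.006]
wrist_force: [-0.6, 0.5, -0.6]
grip_width: 0.068
time_s: 7.38
ee_pos: [0.3504, -0.2982, 0.1409]
tool_rot: [-0.089, 2.934, -0.003]
wrist_force: [-0.8, -0.6, -0.4]
grip_width: 0.0855
376 ((451.5108947753906, -295.13299560546875), (66.27294158935547, 36.6619873046875), 5.178665637969971) [0.0122 0.0154 0.0185]
413 ((450.3705749511719, -294.10333251953125), (66.91305541992188, 39.981964111328125), 5.454870223999023) [0.0116 0.0157 0.0179]
d [104.3  -1.2 -97.7] turn [ 0.149  0.166 -1.553] q6 -2.7 w 85.0 F [-0.1  0.9 -0.3] t 7.47
```

View pics/c5.png

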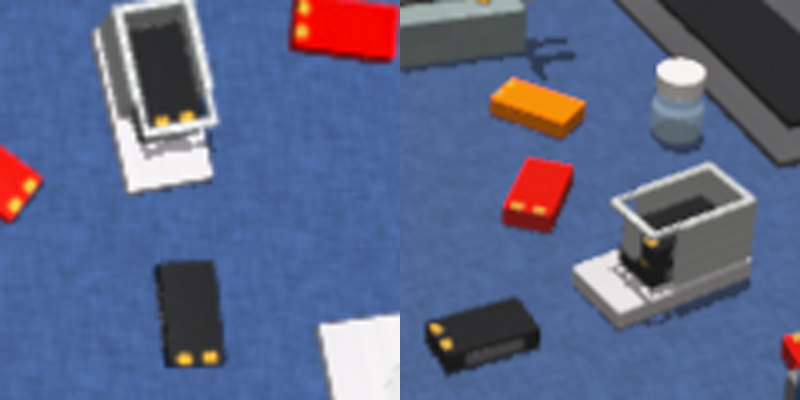

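The cartridge lies flat on the table at (190,315) in the left crop, measured at (451,-295) with yaw 5.3°. I regrip it by its ends.

```bash
python3 -m pendant '10 0 0 0.015 0.0165 -0.155 -1;10 0 0 0.015 0.0165 -0.155 -1;10 0 0 0.015 0.0165 -0.155 -1;10 0 0 0.015 0.0165 -0.155 -1;10 0 0 0.015 0.0165 -0.155 -1'; python3 -m pendant '10 0 0 0.015 0.0165 -0.155 -1;10 0 -10 0.015 0.0165 -0.155 -1;10 0 -10 0.015 0.0165 -0.155 -1;10 0 -10 0.015 0.0165 -0.155 -1;10 0 -10 0.015 0.0165 -0.155 -1'; python3 -m pendant '0 0 0 0 0 0 -1;0 0 0 0 0 0 -1'; python3 -c "
from h import *
go(451,-294.8,17,5.3)"
```

```text
time_s: 8.1
ee_pos: [0.4007, -0.2959, 0.1368]
tool_rot: [1.076, 2.835, 0.005]
wrist_force: [0.5, 0.4, 0.1]
grip_width: 0.0853
time_s: 8.72
ee_pos: [0.4508, -0.2957, 0.0962]
tool_rot: [2.142, 2.297, 0.002]
wrist_force: [0.3, -0.8, -0.5]
grip_width: 0.0853
time_s: 8.98
ee_pos: [0.4496, -0.2959, 0.097]
tool_rot: [2.134, 2.305, 0.002]
wrist_force: [1.0, 0.1, 0.3]
grip_width: 0.0852
d [  1.4   1.1 -80. ] turn [-0.     0.002  0.015] q6 -0.74 w 85.2 F [1.  0.1 0.3] t 8.97
```

```bash
python3 -m pendant '1.4 1 -30 0 0.002 0.015 -1;0 0 -35 0 0 0 -1;0 0 -14 0 0 0 -1;0 0 0 0 0 0 -1;0 0 0 0 0 0 -1'; python3 -m pendant '0 0 0 0 0 0 0;0 0 0 0 0 0 1;0 0 0 0 0 0 1;0 0 0 0 0 0 1' 40; python3 -c "
from h import *
go(451,-294.8,17,5.3)"
```

```text
time_s: 9.6
ee_pos: [0.452, -0.296, 0.0196]
tool_rot: [2.118, 2.317, 0.0]
wrist_force: [1.6, -0.7, -0.4]
grip_width: 0.0854
time_s: 10.1
ee_pos: [0.4522, -0.2961, 0.0203]
tool_rot: [2.118, 2.317, 0.0]
wrist_force: [-1.0, -0.0, 5.1]
grip_width: 0.0641
d [-1.2  1.3 -3.3] turn [0.002 0.002 0.003] q6 -0.75 w 64.1 F [-1.  -0.   5.1] t 10.1
```

```bash
python3 -m pendant '0 0 20 0 0 0 1;0 0 40 0 0 0 1;0 10 40 0 0 0.09 1;8 45 0 0 0 0.14 1;8 45 0 0 0 0.14 1'; python3 -m pendant '8 45 0 0 0 0.14 1;8 45 0 0 0 0.14 1;8 45 0 0 0 0.14 1;8 45 0 0 0 0.14 1;8 45 0 0 0 0.14 1'; python3 -m pendant '8 45 0 0 0 0.14 1;8 45 0 0 0 0.14 1;8 30 0 0 0 0.08 1;0 0 0 0 0 0 1;0 0 0 0 0 0 1';  python3 - <<'E'
from h import *
go(530.6,146.7,90,86.55)
a=cap('top');b=cap('side')
C=[cv2.resize(d['img'][r[0]:r[1],r[2]:r[3],::-1],(400,400),interpolation=cv2.INTER_CUBIC) for d,r in((a,(130,250,150,270)),(b,(100,240,220,360)))]
cv2.imwrite('pics/c6.png',np.hstack(C))
E
```

```text
time_s: 10.72
ee_pos: [0.468, -0.1949, 0.1201]
tool_rot: [1.651, 2.668, 0.001]
wrist_force: [-0.4, 1.0, -1.6]
grip_width: 0.064
time_s: 11.35
ee_pos: [0.5075, 0.0312, 0.1191]
tool_rot: [0.634, 3.075, 0.0]
wrist_force: [0.3, -0.6, -1.3]
grip_width: 0.0639
time_s: 11.98
ee_pos: [0.5307, 0.1493, 0.1185]
tool_rot: [-0.081, -3.141, 0.001]
wrist_force: [0.1, -0.4, -1.0]
grip_width: 0.064
d [ -0.1  -2.6 -28.5] turn [ 0.    -0.    -0.009] q6 -1.32 w 64.0 F [ 0.1 -0.4 -1. ] t 11.97
```

View pics/c6.png

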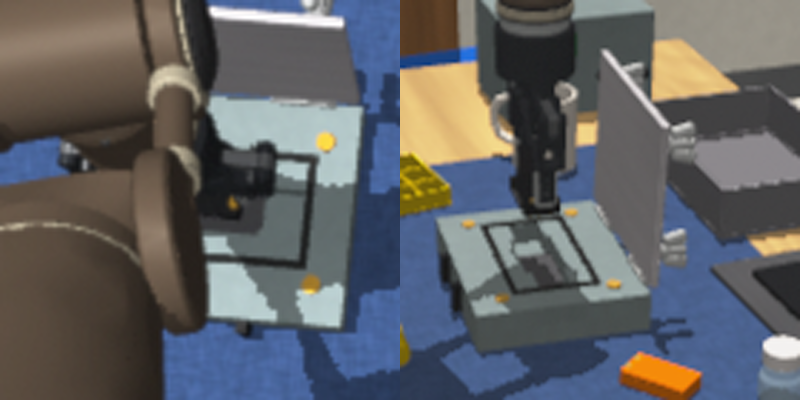

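The cartridge is held above the bay (side crop (540,205)). I align it and lower while watching the force.

```bash
python3 -m pendant '1.1 -2.6 -30 0 0 -0.009 1;0 0 -22 0 0 0 1;0 0 0 0 0 0 1;0 0 0 0 0 0 1'; python3 -c "
from h import *
go(531.8,146.7,40.5,86.55)"
```

```text
time_s: 12.58
ee_pos: [0.5328, 0.1466, 0.0671]
tool_rot: [0.096, 3.139, 0.001]
wrist_force: [1.0, 0.1, -0.8]
grip_width: 0.0644
d [ -1.    0.1 -26.6] turn [-0.     0.001  0.001] q6 -1.32 w 64.4 F [ 1.   0.1 -0.8] t 12.57
```

```bash
python3 -m pendant '-0.8 0 -8 0 0 0 1;0 0 -8 0 0 0 1;0 0 0 0 0 0 1'; python3 -m pendant '0 0 -5 0 0 0 1;0 0 -4 0 0 0 1;0 0 0 0 0 0 1'; python3 -c "
from h import *
go(531.8,146.7,40.5,86.55)"
```

```text
time_s: 12.95
ee_pos: [0.5311, 0.1471, 0.0499]
tool_rot: [-0.095, -3.14, 0.0]
wrist_force: [0.2, -1.4, -0.5]
grip_width: 0.0643
time_s: 13.32
ee_pos: [0.5311, 0.1471, 0.041]
tool_rot: [-0.095, -3.14, 0.0]
wrist_force: [-0.6, 0.2, -1.0]
grip_width: 0.0638
d [ 0.7 -0.4 -0.5] turn [ 0. -0.  0.] q6 -1.32 w 63.8 F [-0.6  0.2 -1. ] t 13.32
```

```bash
python3 -m pendant '0 0 -0.6 0 0 0 1;0 0 0 0 0 0 0.2;0 0 0 0 0 0 -1;0 0 0 0 0 0 -1;0 0 20 0 0 0 -1'; python3 -m pendant '0 0 50 0 0 0 -1;0 0 50 0 0 0 -1;-50 -40 20 0 0 0 -1;-60 -60 0 0 0 0 -1;-60 -60 0 0 0 0 -1';  python3 - <<'E'
from h import *
a=cap('top');b=cap('side')
for d in (a,b):
    W=world(d);ok=d['z_map']>0;Z=W[...,2];hsv=cv2.cvtColor(d['img'],cv2.COLOR_RGB2HSV)
    m=ok&(abs(W[...,0]-.5306)<.05)&(abs(W[...,1]-.1467)<.08)&(Z>.031)&(Z<.0385)&(hsv[...,2]<75)
    p=W[m];print(m.sum(),cv2.minAreaRect(p[:,:2].astype(np.float32)*1000),np.percentile(Z[m],[5,50,95]).round(4)) if m.sum()>9 else 0
C=[cv2.resize(d['img'][r[0]:r[1],r[2]:r[3],::-1],(400,400),interpolation=cv2.INTER_CUBIC) for d,r in((a,(130,250,150,270)),(b,(130,230,220,320)))]
cv2.imwrite('pics/c7.png',np.hstack(C)); go(490,100,200,0)
E
```

```text
time_s: 13.95
ee_pos: [0.5298, 0.1468, 0.0597]
tool_rot: [-0.095, -3.137, 0.001]
wrist_force: [0.0, 0.3, -0.0]
grip_width: 0.0854
time_s: 14.58
ee_pos: [0.3956, 0.0205, 0.1801]
tool_rot: [0.092, 3.138, -0.001]
wrist_force: [0.2, -1.3, 0.9]
grip_width: 0.0854
280 ((541.3186645507812, 149.5845489501953), (74.82380676269531, 161.55470275878906), 11.968640327453613) [0.0319 0.0349 0.0379]
133 ((533.1137084960938, 152.78350830078125), (50.37761306762695, 150.69895935058594), 6.868577480316162) [0.0317 0.0354 0.038 ]
d [99.4 80.8 22. ] turn [-0.003 -0.005 -1.507] q6 -1.57 w 85.6 F [ 0.1 -0.2 -0.4] t 14.68
```

View pics/c7.png

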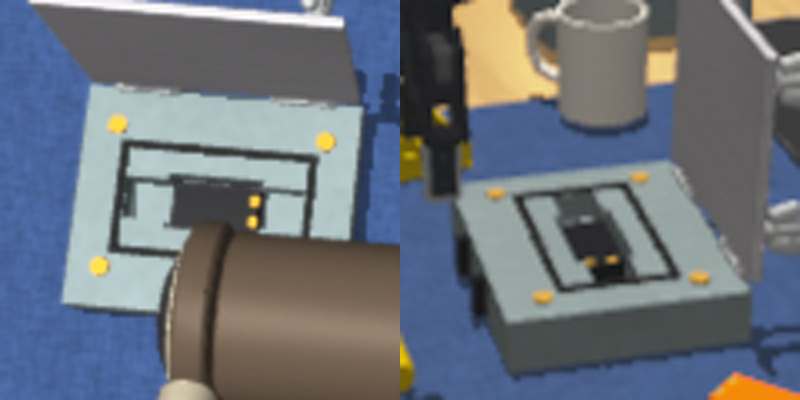

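The cartridge lies flat in the bay, contacts at the right end, and the depth reading of about 35–36 mm matches its expected top. Now I go over and behind the cover with the fingers shut.

```bash
python3 -m pendant '0 0 50 0 0 0 1;0 10 50 0 0 0 1;20 10 20 0 0 0 1;40 15 0 0 0 0 1;40 15 0 0 0 0 1'; python3 -m pendant '40 15 0 0 0 0 1;40 15 0 0 0 0 1;40 15 0 0 0 0 1;40 12 0 0 0 0 1;40 10 0 0 0 0 1'; python3 -m pendant '0 0 0 0 0 0 1;0 0 0 0 0 0 1'; python3 -c "
from h import *
go(690,138,195,86.55)"
```

```text
time_s: 15.3
ee_pos: [0.4984, 0.0724, 0.3007]
tool_rot: [0.094, 3.137, 0.001]
wrist_force: [0.2, -0.2, -0.0]
grip_width: -0.0001
time_s: 15.92
ee_pos: [0.6981, 0.1398, 0.2993]
tool_rot: [0.094, 3.139, 0.001]
wrist_force: [-0.2, -1.1, -0.1]
grip_width: -0.0
time_s: 16.18
ee_pos: [0.696, 0.1387, 0.2988]
tool_rot: [-0.094, -3.139, 0.0]
wrist_force: [0.1, 0.0, -1.1]
grip_width: 0.0002
d [  -6.    -0.7 -103.8] turn [ 0.    -0.001 -0.   ] q6 -1.38 w 0.2 F [ 0.1  0.  -1.1] t 16.18
```

```bash
python3 -m pendant '0 0 -50 0 0 0 1;0 0 -50 0 0 0 1;-10 0 0 0 0 0 1;-20 1 0 0 0 0 1;-20 1 0 0 0 0 1'; python3 -m pendant '-20 1 -2 0 0 0 1;-20 1 -4 0 0 0 1;-20 1 -6 0 0 0 1;-20 1 -7 0 0 0 1;-20 1 -9 0 0 0 1'; python3 -m pendant '-15 1 -9 0 0 0 1;-15 1 -9 0 0 0 1;-10 0 -8 0 0 0 1;0 0 0 0 0 0 1';python3 - <<'E'
from h import *
go(500,148,150,86.55)
b=cap('side')
cv2.imwrite('pics/c8.png',cv2.resize(b['img'][80:230,210:360,::-1],(500,500),interpolation=cv2.INTER_CUBIC))
E
```

```text
time_s: 16.8
ee_pos: [0.6464, 0.1406, 0.2029]
tool_rot: [0.095, 3.136, 0.002]
wrist_force: [-0.5, -0.4, 1.3]
grip_width: -0.0003
time_s: 17.42
ee_pos: [0.5479, 0.1459, 0.1757]
tool_rot: [0.095, 3.131, 0.003]
wrist_force: [1.2, 0.4, 0.2]
grip_width: -0.0002
time_s: 17.92
ee_pos: [0.5058, 0.1475, 0.1464]
tool_rot: [0.094, 3.139, 0.0]
wrist_force: [-0.0, 2.0, -1.2]
grip_width: 0.0
d [-5.8  0.5  3.6] turn [-0.     0.001 -0.   ] q6 -1.31 w 0.0 F [-0.   2.  -1.2] t 17.93
```

View pics/c8.png

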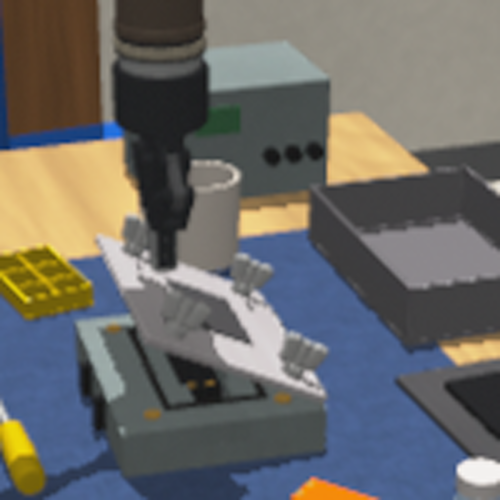

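The picture shows the cover at roughly 0.5 rad and falling, with the gripper clear above it. I back off and wait.

```bash
python3 -m pendant '0 0 60 0 0 0 0;-40 -45 30 0 0 0 0;-40 -45 0 0 0 0 0;-20 -45 0 0 0 0 0;0 -45 0 0 0 0 0'; python3 -m pendant '0 0 0 0 0 0 0;0 0 0 0 0 0 0;0 0 0 0 0 0 0;0 0 0 0 0 0 0;0 0 0 0 0 0 0';cat > wings.py <<'E'
from h import *
def wings(c=(530.6,146.7),yaw=-3.45):
    for cam in('top','side'):
        d=cap(cam);W=world(d);ok=d['z_map']>0;Z=W[...,2]*1000
        y=np.radians(yaw);R=np.array([[np.cos(y),-np.sin(y)],[np.sin(y),np.cos(y)]])
        for n,o in dict(a=(-55,80),b=(-55,-80),c=(55,-80),d=(55,80)).items():
            w=R@np.array(o)+c; q=(W[...,:2]*1000-w)
            m=ok&(np.hypot(q[...,0],q[...,1])<26)&(Z>66)&(Z<90)
            if m.sum()<10: print(cam,n,m.sum());continue
            mm=m&(Z>77) if cam=='top' else m
            p=q[mm]; r=cv2.minAreaRect(p.astype(np.float32)); u=np.linalg.svd(p-p.mean(0))[2][0]
            th=np.degrees(np.arctan2(u[1],u[0])); print(cam,n,'axis',w.round(1),'off',np.round(r[0],1),np.round(r[1],1),'screw',round(-(np.radians(((th-yaw+90)%180)-90)),3),'rect',round(r[2],1),'ztop',np.percentile(Z[m],95).round(1),mm.sum())
        x=W[...,:2]*1000-c; lx=x@R; m=ok&(abs(lx[...,0])<80)&(abs(lx[...,1])<50)&(Z>30)
        print(cam,'cover z',np.percentile(Z[m],[10,50,90]).round(1))
if __name__=='__main__': wings()
E
python3 - <<'E'
from wings import *
wings();go(480,229.9,90,86.55)
C=[]
for n,r in(('top',(130,250,150,270)),('side',(130,230,220,320))):
    C.append(cv2.resize(np.load(n+'.npz')['img'][r[0]:r[1],r[2]:r[3],::-1],(400,400),interpolation=cv2.INTER_CUBIC))
cv2.imwrite('pics/c9.png',np.hstack(C))
E
```

```text
time_s: 18.6
ee_pos: [0.4088, -0.0306, 0.2345]
tool_rot: [0.094, 3.137, -0.0]
wrist_force: [0.6, -0.4, -1.2]
grip_width: 0.0429
time_s: 19.23
ee_pos: [0.4093, -0.0287, 0.2332]
tool_rot: [0.092, 3.14, 0.0]
wrist_force: [0.6, -0.6, -0.6]
grip_width: 0.0429
top a axis [480.5 229.9] off [0.1 0.2] [10.4 36. ] screw 0.167 rect 77.1 ztop 84.7 63
top b 0
top c axis [580.7  63.5] off [-0.3  0.4] [10.9 35.9] screw 0.318 rect 67.0 ztop 84.2 56
top d axis [590.3 223.2] off [ 0.7 -0.6] [10.1 36. ] screw 0.243 rect 72.3 ztop 83.6 58
top cover z [47.  49.5 52. ]
side a axis [480.5 229.9] off [ 0.  -1.3] [12.6 36.2] screw 0.125 rect 84.2 ztop 82.7 63
side b axis [470.9  70.2] off [-1.3  0.6] [14.9 34.6] screw 0.317 rect 74.0 ztop 83.9 85
side c axis [580.7  63.5] off [0.3 1. ] [19.7 35.5] screw 0.272 rect 55.0 ztop 83.5 91
side d axis [590.3 223.2] off [-0.6  0.8] [17.6 36.3] screw 0.309 rect 81.1 ztop 82.9 72
side cover z [48.5 50.4 52.5]
d [  70.7  258.8 -143.2] turn [-0.     0.    -0.001] q6 -1.69 w 42.5 F [ 0.7 -0.7  0.2] t 19.32
```

View pics/c9.png

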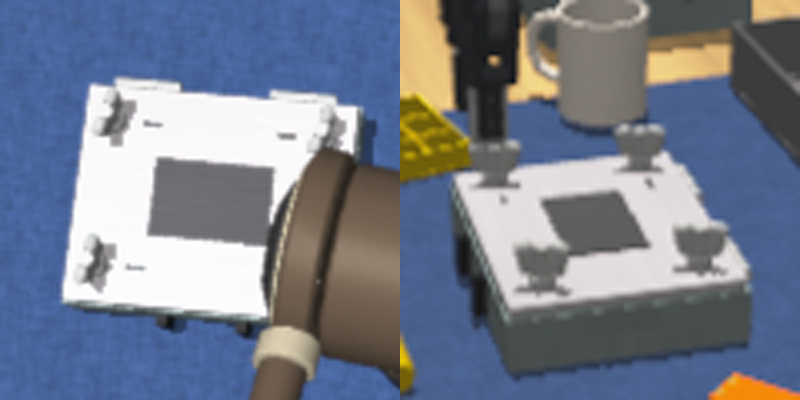

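The picture shows the cover shut, with all four wings loose and roughly along the short side. From the depth maps they read a 0.17, b ≈0.32, c 0.32 and d 0.24. I start with screw a.

```bash
python3 -m pendant '14 50 0 0 0 -0.035 0;14 52 0 0 0 -0.035 0;14 52 0 0 0 -0.035 0;14 52 0 0 0 -0.035 0;14 52 0 0 0 -0.025 0'; python3 -m pendant '0 0 -40 0 0 0 0;0 0 -40 0 0 0 0;0 0 0 0 0 0 0;0 0 0 0 0 0 0'; python3 -c "
from h import *
go(480.6,230.1,74,77)"
```

```text
time_s: 19.95
ee_pos: [0.4795, 0.2306, 0.2333]
tool_rot: [0.354, 3.121, -0.0]
wrist_force: [0.7, -1.0, 0.7]
grip_width: 0.0426
time_s: 20.45
ee_pos: [0.4801, 0.2289, 0.1544]
tool_rot: [0.353, 3.12, 0.001]
wrist_force: [0.5, -0.9, 0.6]
grip_width: 0.0424
d [  0.5   1.2 -80.4] turn [-0.001  0.002 -0.001] q6 -0.98 w 42.4 F [ 0.5 -0.9  0.6] t 20.45
```

```bash
python3 -m pendant '0.5 1.2 -40 0 0 0 0;0 0 -40 0 0 0 0;0 0 0 0 0 0 0;0 0 0 0 0 0 1;0 0 0 0 0 0 1' 60; python3 -m pendant '0 0 0 0 0 0 1;0 0 0 0 0 0 1'; python3 -c "
from h import *
go(480.6,230.1,74,-3.45)"
```

```text
time_s: 21.08
ee_pos: [0.4823, 0.2315, 0.0763]
tool_rot: [0.355, 3.116, 0.007]
wrist_force: [-1.4, -0.4, 4.7]
grip_width: 0.0086
time_s: 21.32
ee_pos: [0.4822, 0.2314, 0.0762]
tool_rot: [0.353, 3.116, 0.006]
wrist_force: [-1.0, 2.3, 6.6]
grip_width: 0.0089
d [-1.6 -1.3 -2.2] turn [ 0.002  0.007 -1.405] q6 -0.98 w 8.9 F [-1.   2.3  6.6] t 21.32
```

```bash
python3 -m pendant '-0.8 0 0 0 0 -0.1 1;-0.8 0 0 0 0 -0.14 1;0 0 0 0 0 -0.14 1;0 0 0 0 0 -0.14 1;0 0 0 0 0 -0.14 1'; python3 -m pendant '0 0 0 0 0 -0.14 1;0 0 0 0 0 -0.14 1;0 0 0 0 0 -0.14 1;0 0 0 0 0 -0.14 1;0 0 0 0 0 -0.14 1'; python3 -m pendant '0 0 0 0 0 -0.04 1;0 0 0 0 0 0 1;0 0 0 0 0 0 1'; python3 -c "
from h import *
go(480.6,230.1,74,-3.45)"
```

```text
time_s: 21.95
ee_pos: [0.4821, 0.2315, 0.0763]
tool_rot: [1.348, 2.83, 0.011]
wrist_force: [2.9, 2.5, 2.9]
grip_width: 0.0087
time_s: 22.58
ee_pos: [0.4823, 0.2316, 0.0763]
tool_rot: [2.239, 2.198, 0.014]
wrist_force: [2.9, 3.1, 3.2]
grip_width: 0.0086
time_s: 22.95
ee_pos: [0.4822, 0.2316, 0.0762]
tool_rot: [2.278, 2.158, 0.014]
wrist_force: [3.8, 2.9, 6.9]
grip_width: 0.0088
d [-1.6 -1.5 -2.2] turn [-0.003  0.009 -0.006] q6 0.42 w 8.8 F [3.8 2.9 6.9] t 22.95
```

```bash
python3 -m pendant '0 0 0 0 0 0 0;0 0 0 0 0 0 0;0 0 0 0 0 0 0;0 0 40 0 0 0 0;0 0 40 0 0 0.1 0'; python3 -m pendant '0 0 0 0 0 0 0;0 0 0 0 0 0 0'; python3 -c "
from wings import *
wings();go(581.7,64.7,154,68.3)"
```

```text
time_s: 23.58
ee_pos: [0.4768, 0.2292, 0.1529]
tool_rot: [-2.166, -2.274, 0.006]
wrist_force: [0.8, -0.2, 0.0]
grip_width: 0.0424
time_s: 23.82
ee_pos: [0.4773, 0.2295, 0.1526]
tool_rot: [-2.171, -2.271, 0.003]
wrist_force: [-1.6, -0.6, -0.7]
grip_width: 0.0426
top a axis [480.5 229.9] off [ 0.2 -0.4] [37.  10.4] screw -1.565 rect 83.0 ztop 84.0 55
top b axis [470.9  70.2] off [ 0.1 -0.2] [10.1 36.5] screw 0.351 rect 66.0 ztop 84.3 58
top c axis [580.7  63.5] off [-0.3  0.2] [10.  34.8] screw 0.298 rect 70.8 ztop 84.1 56
top d axis [590.3 223.2] off [0. 1.] [10.7 37.7] screw 0.268 rect 69.6 ztop 83.1 57
top cover z [ 47.7  51.5 490.7]
side a axis [480.5 229.9] off [-0.6 -0.3] [37.3  9.5] screw 1.538 rect 84.9 ztop 84.4 39
side b axis [470.9  70.2] off [-1.   1.5] [15.3 35.2] screw 0.357 rect 68.7 ztop 83.1 87
side c axis [580.7  63.5] off [-0.3  1.1] [16.5 35.3] screw 0.251 rect 68.9 ztop 82.6 90
side d axis [590.3 223.2] off [0.1 3.3] [20.3 35.5] screw 0.283 rect 66.8 ztop 82.3 75
side cover z [ 49.6 345.8 475.8]
d [ 105.  -164.6    2.4] turn [ 0.003 -0.002  1.147] q6 0.32 w 42.6 F [-0.7 -0.  -0.4] t 23.93
```

Screw a now reads about 1.57, tight, and the others are unmoved. Next is the diagonal screw, c.

```bash
python3 -m pendant '13 -20.5 0 0 0 0.143 0;13 -20.5 0 0 0 0.143 0;13 -20.5 0 0 0 0.143 0;13 -20.5 0 0 0 0.143 0;13 -20.5 0 0 0 0.143 0'; python3 -m pendant '13 -20.5 0 0 0 0.143 0;13 -20.5 0 0 0 0.143 0;13 -20.5 0 0 0 0.143 0;0 0 0 0 0 0 0;0 0 0 0 0 0 0'; python3 -c "
from h import *
go(581.7,64.7,75,68.3)"
```

```text
time_s: 24.55
ee_pos: [0.5422, 0.1264, 0.1514]
tool_rot: [-1.231, -2.888, 0.003]
wrist_force: [0.3, -0.1, 0.3]
grip_width: 0.0427
time_s: 25.18
ee_pos: [0.5809, 0.0662, 0.152]
tool_rot: [-0.598, -3.082, 0.0]
wrist_force: [-0.2, -0.8, 0.0]
grip_width: 0.0424
d [  0.8  -1.5 -77. ] turn [-0.    -0.002  0.005] q6 -1.15 w 42.4 F [-0.2 -0.8  0. ] t 25.18
```

```bash
python3 -m pendant '0.5 -1.5 -38 0 0 0.005 0;0 0 -38 0 0 0 0;0 0 0 0 0 0 0;0 0 0 0 0 0 1;0 0 0 0 0 0 1'; python3 -m pendant '0 0 0 0 0 0 1;0 0 0 0 0 0 1'; python3 -c "
from h import *
go(581.7,64.7,75,-3.45)"
```

```text
time_s: 25.8
ee_pos: [0.5841, 0.0645, 0.0795]
tool_rot: [0.586, 3.083, 0.0]
wrist_force: [-0.8, 0.9, 4.4]
grip_width: 0.0086
time_s: 26.05
ee_pos: [0.5841, 0.0645, 0.0794]
tool_rot: [0.587, 3.083, 0.001]
wrist_force: [-1.7, -0.2, 6.7]
grip_width: 0.0085
d [-2.4  0.2 -4.4] turn [ 0.002  0.003 -1.255] q6 -1.16 w 8.5 F [-1.7 -0.2  6.7] t 26.05
```

```bash
python3 -m pendant '-0.7 0 0 0 0 -0.1 1;-0.7 0 0 0 0 -0.135 1;0 0 0 0 0 -0.14 1;0 0 0 0 0 -0.14 1;0 0 0 0 0 -0.14 1'; python3 -m pendant '0 0 0 0 0 -0.14 1;0 0 0 0 0 -0.14 1;0 0 0 0 0 -0.14 1;0 0 0 0 0 -0.14 1;0 0 0 0 0 -0.04 1'; python3 -m pendant '0 0 0 0 0 0 1;0 0 0 0 0 0 1'; python3 -c "
from h import *
go(581.7,64.7,75,-3.45)"
```

```text
time_s: 26.68
ee_pos: [0.5833, 0.0637, 0.0794]
tool_rot: [1.553, 2.726, 0.002]
wrist_force: [-0.4, -3.0, 5.7]
grip_width: 0.0084
time_s: 27.3
ee_pos: [0.5824, 0.0634, 0.0795]
tool_rot: [2.287, 2.15, 0.001]
wrist_force: [-1.5, -3.3, 7.6]
grip_width: 0.0087
time_s: 27.55
ee_pos: [0.5824, 0.0634, 0.0794]
tool_rot: [2.286, 2.151, 0.001]
wrist_force: [-2.3, -1.9, 7.8]
grip_width: 0.0086
d [-0.7  1.3 -4.4] turn [0.002 0.002 0.   ] q6 0.1 w 8.6 F [-2.3 -1.9  7.8] t 27.55
```

```bash
python3 -m pendant '0 0 0 0 0 0 0;0 0 0 0 0 0 0;0 0 0 0 0 0 0;0 0 40 0 0 0 0;0 0 36 0 0 0 0'; python3 -m pendant '-13 0.7 0 0 0 0.14 0;-13 0.7 0 0 0 0.14 0;-13 0.7 0 0 0 0.14 0;-13 0.7 0 0 0 0.14 0;-13 0.7 0 0 0 0.14 0'; python3 -m pendant '-13 0.7 0 0 0 0.14 0;-13 0.7 0 0 0 0.14 0;-13 0.7 0 0 0 0.14 0;-7 0.7 0 0 0 0.1 0;0 0 0 0 0 0 0';  python3 -m pendant '0 0 0 0 0 0 0'; python3 -c "
from wings import *
wings();go(471.9,70.8,78,66.5)"
```

```text
time_s: 28.18
ee_pos: [0.5808, 0.0645, 0.1534]
tool_rot: [-2.287, -2.153, 0.002]
wrist_force: [-0.1, -0.4, 0.3]
grip_width: 0.0428
time_s: 28.8
ee_pos: [0.5157, 0.068, 0.1531]
tool_rot: [1.404, 2.81, -0.0]
wrist_force: [-0.2, 0.1, -1.0]
grip_width: 0.0428
time_s: 29.42
ee_pos: [0.4697, 0.0708, 0.1531]
tool_rot: [-0.643, -3.075, 0.0]
wrist_force: [-0.7, -1.1, -0.0]
grip_width: 0.0422
time_s: 29.55
ee_pos: [0.4707, 0.0707, 0.1534]
tool_rot: [0.643, 3.074, 0.0]
wrist_force: [-0.2, -0.4, -0.7]
grip_width: 0.0431
top a axis [480.5 229.9] off [ 0.8 13.7] [7.6 7.5] screw -1.121 rect 71.4 ztop 84.2 12
top b 7
top c 0
top d 0
top cover z [ 47.6 481.5 495.6]
side a axis [480.5 229.9] off [-0.7 -0.2] [39.   9.9] screw 1.564 rect 84.5 ztop 84.9 40
side b axis [470.9  70.2] off [-1.   1.1] [15.8 36.4] screw 0.35 rect 63.1 ztop 82.6 87
side c axis [580.7  63.5] off [-1.4 -1.3] [37.2  9.6] screw 1.519 rect 87.6 ztop 83.6 50
side d axis [590.3 223.2] off [-0.9  1.3] [19.6 35.8] screw 0.363 rect 71.4 ztop 82.3 73
side cover z [48.4 50.5 53.5]
d [  1.2   0.1 -75.4] turn [-0.     0.001  0.002] q6 -1.1 w 42.7 F [ 1.1 -1.1  0.8] t 29.65
```

Screw c reads about 1.52–1.57 and is tight. Now b.

```bash
python3 -m pendant '0 0 -38 0 0 0 0;0 0 -38 0 0 0 0;0 0 0 0 0 0 0;0 0 0 0 0 0 1;0 0 0 0 0 0 1'; python3 -m pendant '0 0 0 0 0 0 1;0 0 0 0 0 0 1'; python3 -c "
from h import *
go(471.9,70.8,78,-3.45)"
```

```text
time_s: 30.28
ee_pos: [0.4725, 0.0717, 0.0793]
tool_rot: [0.643, 3.07, 0.005]
wrist_force: [-1.1, 2.0, 0.8]
grip_width: 0.0088
time_s: 30.52
ee_pos: [0.4725, 0.0716, 0.0792]
tool_rot: [0.642, 3.07, 0.004]
wrist_force: [0.6, 5.1, 4.1]
grip_width: 0.009
d [-0.6 -0.8 -1.2] turn [ 0.002  0.006 -1.219] q6 -1.1 w 9.0 F [0.6 5.1 4.1] t 30.52
```

```bash
python3 -m pendant '0 0 0 0 0 -0.1 1;0 0 0 0 0 -0.14 1;0 0 0 0 0 -0.14 1;0 0 0 0 0 -0.14 1;0 0 0 0 0 -0.14 1'; python3 -m pendant '0 0 0 0 0 -0.14 1;0 0 0 0 0 -0.14 1;0 0 0 0 0 -0.14 1;0 0 0 0 0 -0.14 1;0 0 0 0 0 0 1'; python3 -m pendant '0 0 0 0 0 0 1'; python3 -c "
from h import *
go(471.9,70.8,78,-3.45)"
```

```text
time_s: 31.15
ee_pos: [0.4724, 0.0717, 0.0792]
tool_rot: [1.608, 2.695, 0.006]
wrist_force: [1.0, 5.5, 4.9]
grip_width: 0.0086
time_s: 31.78
ee_pos: [0.4725, 0.0717, 0.0792]
tool_rot: [2.288, 2.15, 0.007]
wrist_force: [1.5, 5.1, 3.6]
grip_width: 0.0083
time_s: 31.9
ee_pos: [0.4725, 0.0717, 0.0792]
tool_rot: [2.287, 2.151, 0.007]
wrist_force: [1.6, 5.7, 4.9]
grip_width: 0.0087
d [-0.6 -0.9 -1.2] turn [-0.002  0.005  0.001] q6 0.12 w 8.7 F [1.6 5.7 4.9] t 31.9
```

```bash
python3 -m pendant '0 0 0 0 0 0 0;0 0 0 0 0 0 0;0 0 0 0 0 0 0;0 0 40 0 0 0 0;0 0 36 0 0 0 0'; python3 -m pendant '12 15.3 0 0 0 0.131 0;12 15.3 0 0 0 0.131 0;12 15.3 0 0 0 0.131 0;12 15.3 0 0 0 0.131 0;12 15.3 0 0 0 0.131 0'; python3 -m pendant '12 15.3 0 0 0 0.131 0;12 15.3 0 0 0 0.131 0;12 15.3 0 0 0 0.131 0;12 15.3 0 0 0 0.131 0;12 15.3 0 0 0 0.131 0';  python3 -m pendant '0 0 0 0 0 0 0;0 0 0 0 0 0 0'; python3 -c "
from wings import *
wings();go(591.3,224.2,78,71.65)"
```

```text
time_s: 32.52
ee_pos: [0.4696, 0.0703, 0.1536]
tool_rot: [-2.287, -2.153, 0.003]
wrist_force: [1.6, -0.2, -0.4]
grip_width: 0.0424
time_s: 33.15
ee_pos: [0.5302, 0.1473, 0.1529]
tool_rot: [-1.467, -2.778, 0.002]
wrist_force: [-0.8, 1.0, 0.4]
grip_width: 0.043
time_s: 33.78
ee_pos: [0.5903, 0.2237, 0.1527]
tool_rot: [-0.496, -3.102, 0.001]
wrist_force: [1.1, -0.1, 0.4]
grip_width: 0.0426
time_s: 34.02
ee_pos: [0.5894, 0.223, 0.1527]
tool_rot: [-0.505, -3.1, 0.002]
wrist_force: [0.1, -0.1, 0.7]
grip_width: 0.0431
top a axis [480.5 229.9] off [-0.1 -0.7] [36.4  9.8] screw 1.567 rect 82.7 ztop 83.7 57
top b axis [470.9  70.2] off [-0.4 -0.3] [ 9.9 35.9] screw -1.565 rect 0.9 ztop 84.0 57
top c axis [580.7  63.5] off [ 0.6 -0.3] [34.1 11. ] screw 1.538 rect 89.8 ztop 84.0 55
top d axis [590.3 223.2] off [-8.3  3.8] [ 8.9 19.6] screw 0.124 rect 74.5 ztop 84.1 26
top cover z [ 48.3 478.8 571. ]
side a axis [480.5 229.9] off [-0.3  3. ] [39.6 10.3] screw 1.552 rect 84.4 ztop 82.5 38
side b axis [470.9  70.2] off [-1.  -0.4] [33.8  9.5] screw 1.523 rect 84.7 ztop 82.8 50
side c axis [580.7  63.5] off [-1.3  0.9] [37.1 10.3] screw 1.569 rect 81.2 ztop 83.9 49
side d axis [590.3 223.2] off [-0.8  1.4] [15.6 36. ] screw 0.298 rect 60.6 ztop 82.9 70
side cover z [ 49.7 372.1 521.9]
d [  1.8   1.3 -75. ] turn [ 0.001 -0.001  0.003] q6 -0.96 w 43.2 F [-1.  -0.4  0.5] t 34.12
```

Screws a, b and c are all within 1.52–1.58. Now d.

```bash
python3 -m pendant '1 1.3 -38 0 0 0 0;0 0 -38 0 0 0 0;0 0 0 0 0 0 0;0 0 0 0 0 0 1;0 0 0 0 0 0 1'; python3 -m pendant '0 0 0 0 0 0 1;0 0 0 0 0 0 1'; python3 -c "
from h import *
go(591.3,224.2,78,-3.45)"
```

```text
time_s: 34.75
ee_pos: [0.5928, 0.2247, 0.0798]
tool_rot: [0.502, 3.098, 0.0]
wrist_force: [-1.4, 0.1, 6.0]
grip_width: 0.0084
time_s: 35.0
ee_pos: [0.5928, 0.2248, 0.0798]
tool_rot: [0.502, 3.098, 0.001]
wrist_force: [-1.1, -3.4, 5.9]
grip_width: 0.0085
d [-1.5 -0.6 -1.8] turn [ 0.002  0.003 -1.31 ] q6 -0.95 w 8.5 F [-1.1 -3.4  5.9] t 35.0
```

```bash
python3 -m pendant '0 0 0 0 0 -0.11 1;0 0 0 0 0 -0.15 1;0 0 0 0 0 -0.15 1;0 0 0 0 0 -0.15 1;0 0 0 0 0 -0.15 1'; python3 -m pendant '0 0 0 0 0 -0.15 1;0 0 0 0 0 -0.15 1;0 0 0 0 0 -0.15 1;0 0 0 0 0 -0.15 1;0 0 0 0 0 0 1'; python3 -m pendant '0 0 0 0 0 0 1'; python3 -c "
from h import *
go(591.3,224.2,78,-3.45)"
```

```text
time_s: 35.62
ee_pos: [0.5926, 0.2245, 0.0798]
tool_rot: [1.553, 2.727, 0.001]
wrist_force: [-1.7, -3.2, 6.8]
grip_width: 0.0086
time_s: 36.25
ee_pos: [0.5923, 0.2243, 0.0797]
tool_rot: [2.286, 2.151, 0.001]
wrist_force: [-1.2, -3.3, 8.0]
grip_width: 0.0085
time_s: 36.38
ee_pos: [0.5923, 0.2244, 0.0798]
tool_rot: [2.285, 2.152, 0.001]
wrist_force: [-0.9, -3.3, 6.9]
grip_width: 0.0085
d [-1.  -0.2 -1.8] turn [ 0.001  0.002 -0.   ] q6 0.36 w 8.5 F [-0.9 -3.3  6.9] t 36.38
```

```bash
python3 -m pendant '0 0 0 0 0 0 0;0 0 0 0 0 0 0;0 0 0 0 0 0 0;0 0 40 0 0 0 0;0 0 50 0 0 0 0'; python3 -m pendant '-30 -40 20 0 0 0 0;-50 -50 0 0 0 0 0;-50 -50 0 0 0 0 0;-40 -50 0 0 0 0 0;0 -50 0 0 0 0 0'; python3 -m pendant '0 -40 0 0 0 0 0;0 0 0 0 0 0 0;0 0 0 0 0 0 0'; python3 - <<'E'
from wings import *
wings();go(500,0,200,0)
cv2.imwrite('pics/c10.png',cv2.resize(np.load('side.npz')['img'][:,:,::-1],(800,600),interpolation=cv2.INTER_CUBIC))
E
```

```text
time_s: 37.0
ee_pos: [0.5898, 0.2247, 0.1661]
tool_rot: [-2.286, -2.152, 0.006]
wrist_force: [1.3, 0.7, -0.3]
grip_width: 0.0429
time_s: 37.62
ee_pos: [0.4301, -0.0026, 0.1864]
tool_rot: [-2.285, -2.153, 0.003]
wrist_force: [1.6, -0.4, 0.3]
grip_width: 0.0425
time_s: 38.0
ee_pos: [0.4338, -0.0419, 0.1872]
tool_rot: [-2.288, -2.152, -0.0]
wrist_force: [0.4, -0.8, -0.4]
grip_width: 0.0425
top a axis [480.5 229.9] off [ 0.2 -0.4] [36.6  9.8] screw 1.563 rect 89.1 ztop 83.6 58
top b axis [470.9  70.2] off [-0.8  8.1] [ 9.8 19.4] screw 1.565 rect 0.6 ztop 83.5 33
top c axis [580.7  63.5] off [ 0.1 -0.1] [34.8 10.1] screw 1.567 rect 87.3 ztop 83.3 52
top d axis [590.3 223.2] off [-0.3  0. ] [35.3 10.1] screw -1.54 rect 88.9 ztop 83.2 55
top cover z [46.9 49.4 51.9]
side a axis [480.5 229.9] off [ 2.4 -2.1] [35.8  5.8] screw -1.482 rect 75.2 ztop 84.4 19
side b axis [470.9  70.2] off [-1.   0.6] [36.1  9.6] screw 1.539 rect 86.1 ztop 84.0 47
side c axis [580.7  63.5] off [-0.3  0.8] [36.8 11.4] screw -1.564 rect 81.0 ztop 84.2 49
side d axis [590.3 223.2] off [-0.2 -1.9] [36.  10.9] screw 1.522 rect 86.0 ztop 83.0 40
side cover z [48.3 50.3 52.3]
d [66.2 41.3 12.9] turn [-0.    -0.     0.059] q6 -0.14 w 42.5 F [0.4 0.6 0.2] t 38.1
```

View pics/c10.png

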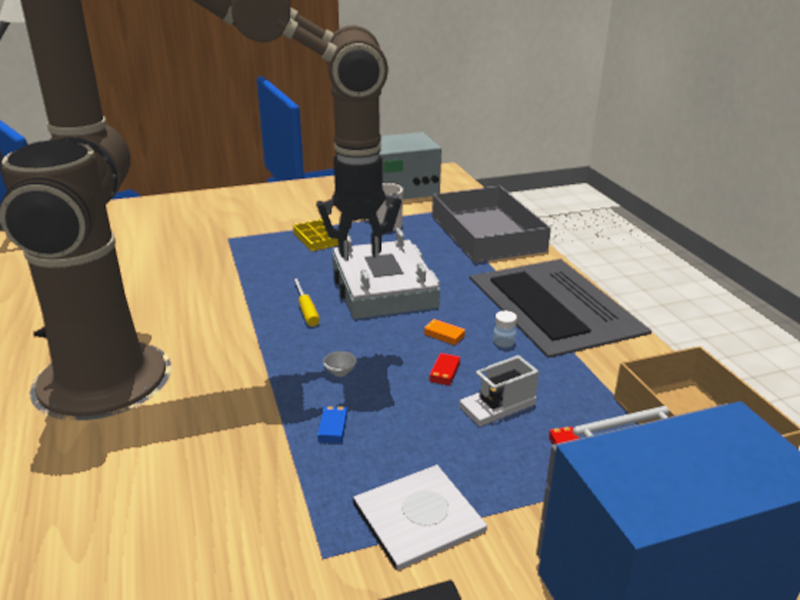

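The cover is shut at (390,265) with every wing in line. The two upper cartridges are still in the chute at (505,385), the bystanders have not moved, and the gripper is clear. I hand the job in.

```bash
python3 -c "
from station import arm
print(arm.hand_in())"
```

```text
the job is handed in; nothing more can be done
None
```

The job is done and handed in at about 38 s of the 72 s allowed; the hand-in gives no verdict.

**What I did:** I drew the lowest cartridge out of the chute by its flanks and set it flat on the table. I then took it by its two ends and laid it in the bay. I pushed the cover over from behind so it fell shut, then tightened the screws in the order a, c, b, d, each in one clockwise turn.

**Last checks:**
- **Screws:** the top camera reads a 1.56, b 1.57, c 1.57 and d about 1.60 rad, all inside 1.38–1.76. In that last pass the arm hid about half of wing b, but it read 1.58 unobstructed just before. The side camera agrees within about 0.1 rad; its worst reading is a, about 1.66, from only 19 pixels.
- **Cover:** it lies flat at 49–50 mm, as expected when shut.
- **Chute and bystanders:** the two upper cartridges are still in the chute. The bystanders look unmoved in the final picture, but I did not measure them again.
- **Cartridge in the bay:** just before shutting, the picture and its height (about 35–36 mm) showed it flat in the bay. My automatic fit of its centre failed because shadows were mixed in, so its horizontal position rests on the picture and on where I let it go. The cover hides it now.
- **Robot:** the gripper was well clear of everything at hand-in.

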